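# Shut the check box and hold its spring pull at the marker

## Task

A handheld terminal already lies in the check box on the packing bench. Shut the box's blue lid fully, and only then draw the red spring-return pull grip out of the side of the box until its white pointer stands over the green marker clip. Keep it there: finish while still holding the grip against its spring, and leave the other things on the bench where they are.

Things in the scene. Friction and masses are not known exactly. Their poses are not given: they have to be found in the camera images.
- checkbox: Grey check box fixed to the bench, 140 mm (its x) by 180 mm (its y), rim 90 mm high, walls 6 mm; origin at the centre of its underside, z up, turned up to 0.35 rad about z. Lid hinged on its +x edge (away from the robot); the pull leaves its -y side, over an aluminium track plate 8 mm high with a black scale rail 16 mm high, which reach to y = -280 mm, x -28 to +72 mm.
- lid (a joint): Hinge of the blue lid, rad: 0 = fully shut, grows as it opens upward and away from the robot; starts standing open between 1.2 and 1.75 (1.57 = upright), stop at 1.9. The lid is a plate 140 by 180 mm, 8 mm thick, weighing about 0.22 kg; its stiff hinge makes it stay at any angle, and 1 to 4 N at its free edge moves it either way.
- lid_hinge (a point): Point on the lid's hinge axis, middle of the box's width: 70 mm along x and 90.5 mm up in the checkbox frame. The lid's lower face passes through this axis (the plate's 8 mm lie on its outer side, which is on top when shut).
- lid_edge (a point): Middle of the lid's free edge (half way through its thickness), 140 mm from the hinge axis. A black lip 6 mm thick and 50 mm wide stands out 11 mm beyond it.
- pull: Upright red grip plate 14 mm thick (checkbox y), 50 mm wide (x), top 105 mm and foot 12 mm above the bench, on a 12 mm steel rod (axis 30 mm up) that enters the box. Origin on the bench under the plate's middle; axes as the checkbox's. Rests at y = -160 mm, x = 0 in the checkbox frame (63 mm free between plate and box); slides along checkbox -y by up to 90 mm.
- grip (a point): Middle of the pull's grip plate, 20 mm below its top (85 mm above the bench): a good place to pinch from above. A spring pulls the grip home with 5 N at rest plus 1 N for every 10 mm drawn; let go, it runs back.
- pointer (a point): White needle 3 mm wide on the pull's far (+x) side: this point is 50 mm from the middle of the plate along checkbox x, 28 mm above the bench, level in y with the plate's middle. It passes 4 mm above the marker clip.
- marker: Green marker clip fixed at a varying place on the black scale rail, 30 to 65 mm beyond the pointer's rest: 10 mm along checkbox y, 26 mm along x, 8 mm high, top 24 mm above the bench. Origin at the centre of its underside, x = 50 mm in the checkbox frame; axes as the checkbox's. The pull is at the mark when pointer and marker agree in checkbox y.
- terminal: Black handheld terminal, 60 by 100 by 26 mm, 0.22 kg, lying loose in the tray of the check box; origin at the centre of its underside.
- nest (a point): Middle of the tray floor of the check box, 45 mm above the bench.
- next_terminal: A second, like terminal lying on the bench left of the check box, to be left alone; origin at the centre of its underside.
- tape_roll: Brown roll of tape lying flat, 100 mm outside, 48 mm high, to be left alone; origin at the centre of its underside.
- pen: Blue pen 140 mm long, 10 mm thick, lying between box and robot, to be left alone; origin at its underside, middle.
- small_carton: Taped cardboard carton 140 by 100 by 70 mm at the back of the bench, to be left alone; origin at the centre of its underside.
- scanner: Grey and black hand scanner, 185 by 75 by 40 mm, lying at the right of the bench, to be left alone; origin on its underside.
- mug: Blue mug, 80 mm across, 90 mm high, at the right, to be left alone; origin at the centre of its underside.
There are look-alikes about, which are no part of the job. What is shaped like the terminal but pink, turquoise or yellow is not meant.

How it is judged:
By the outcome, as a careful person would: the job done as asked, in the order asked, and still so for the second after the job is handed in, while the arm keeps its last pose, push and grip.
It also fails if it takes over 45 s, if anything falls off the work surface, if the arm or the gripper's body presses on something with over 40 N, if the wrist force passes 120 N, or if a joint passes its speed limit or range.

## Robot

A 7-joint arm with a two-finger parallel gripper is mounted at the origin on the work surface. World frame = base frame: x ahead of the robot, y to its left, z up, the work surface at z = 0. Lengths are in mm, angles in rad, forces in N, time in s.
With the tool pointing down it reaches from about 400 to 875 mm from the base axis. Payload 4.4 kg.
Tool frame: the origin (TCP) lies on the centre line of the jaws, within the pads' length; the fingertips stand ctrl.nose_length ahead of it and the grasp point (between the pads) lies 6 mm ahead of it (ctrl.nose_length is the distance from the TCP to the fingertips, in mm); z points along the fingers, y is the direction in which the jaws open and shut (so a half turn about z gives the same grasp; the last joint's range is limited). The gripper opens to 85 mm and grips with 20 to 120 N. Pads are 22 mm wide; open, the fingers measure 114 mm over their backs; the gripper's body (76 mm by 85 mm) begins 54 mm behind the grasp point. The pads swing forward as they close: fully open they stand 13 mm farther back than shut.
Start: joints at [1.269, 0.628, 0.038, 1.517, -0.027, 0.996, -0.02], TCP at [151.88, -632.021, 256.313] pointing down, gripper open.
Joint ranges: [-3.06, 3.06], [-0.37, 2.12], [-1.25, 1.32], [0.18, 2.47], [-1.1, 4.24], [0.23, 1.98], [-2.94, 2.94]. Speed limits (rad/s): [2.57, 2.57, 3.14, 3.14, 3.14, 3.14, 3.14].

## Interface

Orientations are given as [roll, pitch, yaw] about the fixed x, y, z axes, in that order (R = Rz(yaw) Ry(pitch) Rx(roll)).
In Python, from cell import ctrl, vision gives the robot as it stands. The module is installed in compiled form; this text tells all that it offers.
- The arm moves only by the shell command python3 -m inch 'ROWS'. ROWS is a JSON object of lists of equal length, an entry for each row: "travel": the shift along the tool's x, y, z in cm, a list of three; "twist": the turn about the tool's z in degrees; "fingers": the finger opening in cm, from 0 to 8.54. A call has exactly 10 rows; each row is the pose to reach, as a shift and turn from the pose commanded when the call began, along the tool's axes at that moment; what a row does not reach only later rows make up. A row lasts 1/12 s, in which the tool goes at most 41.7 mm and 7.16 degrees, less where a joint would pass 70% of its speed; a pose out of reach is approached as far as the arm can. A call with a gripper value outside its range is refused whole. The fingers move at their own pace and stop on an object; the grip force is fixed at half the most. Time passes only in rows, so rows that repeat a pose let the fingers close, or fill a call up. It gives the time, the measured TCP pose, the force and the opening at its end, in the units of the state.
- ctrl.read_state(): the state, without advancing time (a new reading comes with each control period).
- vision.get_image(name): name is "side" or "top"; returns a dict with "frame" (420x560x3 uint8, red, green, blue), "fx", "fy", "cx", "cy" (pixels), "k1" (the pictures are not rectified: a ray, as slopes to the right and down, at radius r is drawn at 1 + k1 r^2 times it, then the intrinsics apply), "position" and "orientation" of the camera in the world. Camera axes: x right, y down, z forward; pixel columns grow to the right and rows downward; lengths in mm; the calibration is good to about 2 mm. A picture is of the moment at which its call begins. There is no depth.
- ctrl.finish_job(): hands the job in, once; it reports no verdict.
The state is a dict: "clock": time; "qpos": joint angles; "qd": joint speeds; "tau": joint torques, N m; "eef_pos": TCP position; "tool_rot": TCP orientation; "force": force on the tool from outside, world axes, zero at the start; "torque": the same for the moment, N m; "width": finger opening in mm.
Only numpy, scipy, OpenCV 4.12 (cv2) and the standard library are available. Lean on these libraries where they do the work, as an engineer would, in place of code of your own. Each camera call takes 0.05 s, during which the arm holds its last target.

## Working session

There is one attempt and no reset: what is moved stays moved. The work goes in short steps, Python scripts to look and compute and a shell command to move; the robot and the scene stay as the last step left them, time stands still between calls to the robot, and variables do not carry over. Pictures are saved under pics/ and viewed, and the job is handed in when it is done.

```bash
mkdir -p pics; ls; python3 - <<'E'
from cell import ctrl, vision
import cv2
s=ctrl.read_state(); print(s, ctrl.nose_length)
for n in("side","top"):
    d=vision.get_image(n); f=d.pop("frame"); print(n,d)
    cv2.imwrite(f"pics/{n}0.png",f[:,:,::-1])
E
```

```text
pics
{'clock': 0.0, 'qpos': array([ 1.26916129,  0.6293444 ,  0.03840653,  1.51836391, -0.02700113,
        0.99628947, -0.01999833]), 'qd': array([ 0.00027674,  0.00026877, -0.00082408,  0.00088156,  0.00087333,
        0.00067096, -0.00268189]), 'tau': array([-6.24213317e-04, -5.63413668e+01,  1.22594129e+00, -1.93447137e+01,
        1.09931873e-02,  1.04144230e-02,  2.13262751e-06]), 'eef_pos': array([ 151.79072858, -631.43874565,  255.39081817]), 'tool_rot': array([-3.13970429e+00,  2.96456629e-06,  2.35864846e-01]), 'force': array([ 0.8407751 , -0.57275124, -0.42952804]), 'torque': array([0.02403464, 0.03726006, 0.05321838]), 'width': 85.69836005462908} 25.0
side {'fx': 381.1403786166534, 'fy': 381.1403786166534, 'cx': 284.0575006697044, 'cy': 212.5409517434543, 'k1': -0.08240094680269908, 'position': array([267.53481732, 752.96938328, 571.73963575]), 'orientation': array([-2.07134492, -0.00431462, -2.74808794])}
top {'fx': 436.36408205406127, 'fy': 436.36408205406127, 'cx': 279.77965429242494, 'cy': 217.8292405986972, 'k1': -0.044251418939524986, 'position': array([ 458.21451293,  -69.27416016, 1078.49851258]), 'orientation': array([-3.00903144, -0.01387622, -1.56957422])}
```

View pics/side0.png

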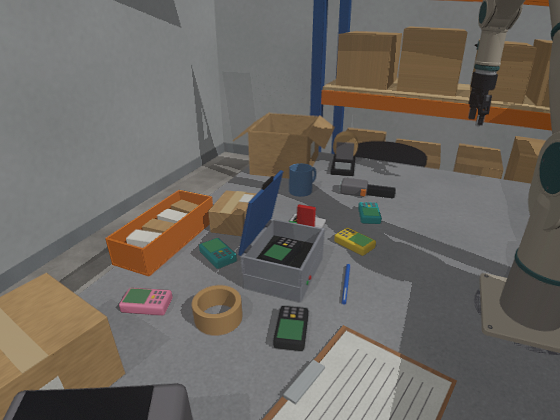

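View pics/top0.png

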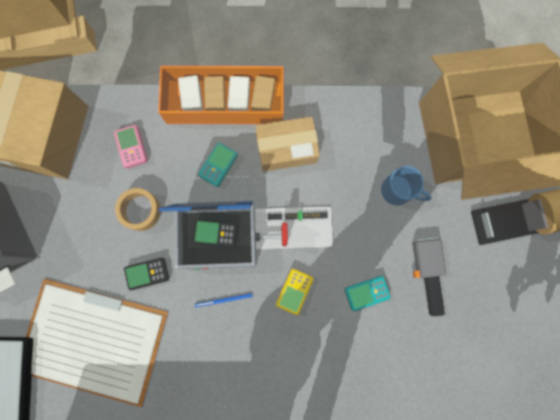

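The side view shows the box near (285,255) with the blue lid standing up behind it. The top view shows the box at about (216,236), the red grip at (285,234) and the green clip at (300,215). I'll zoom in next.

```bash
cat > h.py <<'E'
import numpy as np, cv2
from scipy.spatial.transform import Rotation as R
from scipy.optimize import least_squares
from cell import ctrl, vision
def cam(n):
    d=vision.get_image(n); return d
def pix(d,P):
    P=np.atleast_2d(P).astype(float)
    Rm=R.from_euler('xyz',d['orientation']).as_matrix()
    c=(P-d['position'])@Rm
    s=c[:,:2]/c[:,2:]; r2=(s**2).sum(1,keepdims=True)
    s=s*(1+d['k1']*r2)
    return s*[d['fx'],d['fy']]+[d['cx'],d['cy']]
def onplane(d,uv,z):
    t=(np.array(uv,float)-[d['cx'],d['cy']])/[d['fx'],d['fy']]
    s=t.copy()
    for _ in range(20): s=t/(1+d['k1']*(s**2).sum())
    Rm=R.from_euler('xyz',d['orientation']).as_matrix()
    v=Rm@np.array([*s,1]); return d['position']+v*(z-d['position'][2])/v[2]
def box2w(b,P):  # b=(x,y,yaw)
    P=np.atleast_2d(P).astype(float); c,s=np.cos(b[2]),np.sin(b[2])
    return np.c_[b[0]+c*P[:,0]-s*P[:,1], b[1]+s*P[:,0]+c*P[:,1], P[:,2]]
def lidpt(l,th,t=0,y=0): # l from hinge, t outward thickness
    return [70-l*np.cos(th)+t*np.sin(th), y, 90.5+l*np.sin(th)+t*np.cos(th)]
def crop(d,name,x,y,w,h,k):
    c=d['frame'][y:y+h,x:x+w,::-1]; cv2.imwrite('pics/'+name,cv2.resize(c,None,fx=k,fy=k,interpolation=cv2.INTER_CUBIC))
E
python3 - <<'E'
from h import *
crop(cam('top'),'top1.png',150,190,200,100,4)
crop(cam('side'),'side1.png',220,160,140,150,4)
E
```

```text
(no output)
```

View pics/top1.png

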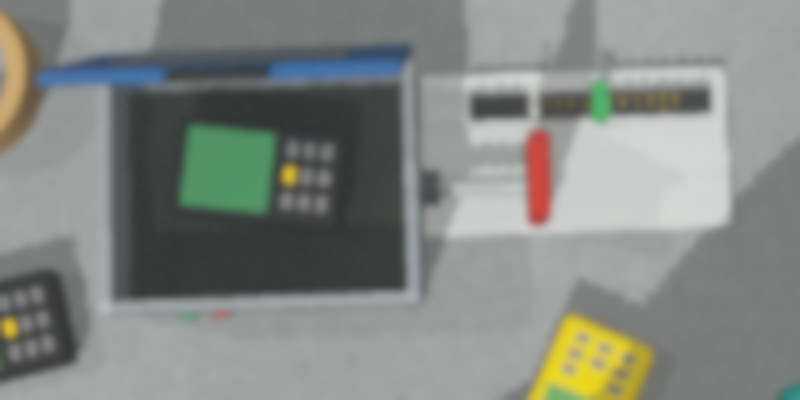

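View pics/side1.png

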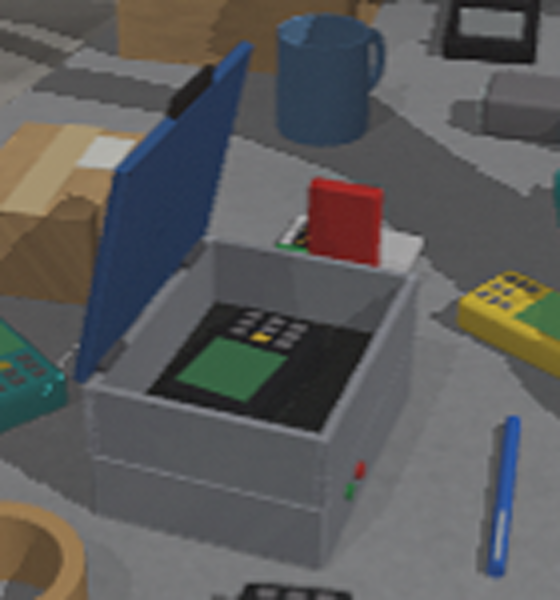

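```bash
cat > fit.py <<'E'
from h import *
T=cam('top');S=cam('side')
t=lambda u,v:np.array([150+(u+.5)/4-.5,190+(v+.5)/4-.5])
s=lambda u,v:np.array([220+(u+.5)/4-.5,160+(v+.5)/4-.5])
obs=[(T,t(103,308),lambda p:[-70,90,90]),(T,t(420,298),lambda p:[-70,-90,90]),
(T,t(725,67),lambda p:[72,-280,8]),(T,t(730,223),lambda p:[-28,-280,8]),
(T,t(539,178),lambda p:[0,-160,105]),
(S,s(325,435),lambda p:[-70,90,90]),(S,s(413,274),lambda p:[-70,-90,90]),
(S,s(320,567),lambda p:[-70,90,0]),
(S,s(119,172),lambda p:lidpt(140,p[3],0,90)),(S,s(250,45),lambda p:lidpt(140,p[3],4,-90)),
(T,t(40,78),lambda p:lidpt(140,p[3],4,90)),(T,t(408,60),lambda p:lidpt(140,p[3],4,-90)),
(T,t(600,101),lambda p:[50,p[4],24])]
def res(p): return np.concatenate([(pix(d,box2w(p[:3],f(p)))[0]-uv) for d,uv,f in obs])
c0=onplane(T,t(260,180),90)
r=least_squares(res,[c0[0],c0[1],0,1.4,-210],loss='soft_l1',x_scale=[10,10,.1,.1,10])
print(np.round(r.x,3)); print(np.round(res(r.x).reshape(-1,2),1))
np.save('fit.npy',r.x)
for z in (0,):
  print('hinge',box2w(r.x[:3],[70,0,90.5]),'edge',box2w(r.x[:3],lidpt(140,r.x[3],4)),'grip',box2w(r.x[:3],[0,-160,85]), 'pt',box2w(r.x[:3],[50,-160,28]),'marker',box2w(r.x[:3],[50,r.x[4],16]))
print('grip from px',onplane(T,t(539,178),105))
E
python3 fit.py
```

```text
[ 5.50657e+02  6.53140e+01  3.20000e-02  1.34000e+00 -1.99192e+02]
[[-0.4  0.3]
 [ 0.3  0.5]
 [ 0.4 -0.6]
 [ 1.1  0.6]
 [ 0.7 -2. ]
 [-0.5  1.2]
 [ 0.8 -0.3]
 [-0.3  1.1]
 [ 1.1 -0.4]
 [-0.8 -1.5]
 [-0.3 -0.7]
 [-1.   1.2]
 [-0.  -0.3]]
hinge [[620.62103221  67.54720874  90.5       ]] edge [[592.45189064  66.64803031 227.69216793]] grip [[555.76137788 -94.60464984  85.        ]] pt [[605.73592406 -93.00942786  28.        ]] marker [[ 606.98631729 -132.18130172   16.        ]]
grip from px [551.25529928 -92.96538439 105.        ]
```

```bash
cat >> h.py <<'E'
def delta(target):
    s=ctrl.read_state(); Rm=R.from_euler('xyz',s['tool_rot']).as_matrix()
    return np.round((np.array(target)-s['eef_pos'])@Rm/10,2)
def twist_to(yaw):
    s=ctrl.read_state(); return np.round(np.degrees(s['tool_rot'][2]-yaw),2)
E
python3 - <<'E'
from h import *
print(delta([152,-631,320]),delta([655,-150,320]),delta([648,68,320]),twist_to(.032))
E
```

```text
[ 0.04 -0.08 -6.4 ] [ 60.18 -35.1   -6.38] [ 64.59 -56.46  -6.37] 11.68
```

```bash
python3 -m inch '{"travel":[[0,0,-3],[3,-2.5,-6],[6,-5,-6.4],[9,-8,-6.4],[12,-10.5,-6.4],[15,-13,-6.4],[18,-15.7,-6.4],[21,-18.4,-6.4],[24,-21,-6.4],[27,-23.6,-6.4]],"twist":[1,2,3,4,5,6,7,8,10,11.7],"fingers":[0,0,0,0,0,0,0,0,0,0]}'
python3 - <<'E'
from h import *
print(delta([648,68,320]),twist_to(.032))
E
```

```text
clock: 1.13
eef_pos: [360.0, -337.7, 320.6]
tool_rot: [3.141, -0.0, 0.03]
force: [1.4, 0.1, 0.0]
width: 0.2
[ 29.99 -39.69   0.06] -0.13
```

```bash
python3 -m inch '{"travel":[[3.2,-2.4,0],[6.4,-4.8,0],[9.6,-7.2,0],[12.8,-9.6,0],[16,-12,0],[19,-14.7,0],[22,-17.4,0],[25,-20.1,0],[27,-23,0],[29,-26,0]],"twist":[0,0,0,0,0,0,0,0,0,0],"fingers":[0,0,0,0,0,0,0,0,0,0]}'
python3 - <<'E'
from h import *
print(delta([650,68,320]),twist_to(.032))
E
```

```text
clock: 1.97
eef_pos: [642.0, -69.1, 320.1]
tool_rot: [3.141, 0.0, 0.031]
force: [0.1, 0.1, 0.1]
width: -0.1
[  1.23 -13.68   0.  ] -0.04
```

```bash
python3 -m inch '{"travel":[[0.5,-3.5,0],[0.9,-7,0],[1.2,-10.3,0],[1.2,-13.7,0],[1.2,-13.7,2],[1.2,-13.7,4.5],[1.2,-13.7,7],[1.2,-13.7,9],[1.2,-13.7,9.5],[1.2,-13.7,9.5]],"twist":[0,0,0,0,0,0,0,0,0,0],"fingers":[0,0,0,0,0,0,0,0,0,0]}'
python3 - <<'E'
from h import *
crop(cam('side'),'side2.png',200,100,200,150,4)
b=np.load('fit.npy')
for th in np.linspace(1.34,0,11):
    p=box2w(b[:3],lidpt(112,th,8))[0]+[11,0,25]; print(round(th,2),np.round(p),delta(p))
E
```

```text
clock: 2.8
eef_pos: [647.6, 66.7, 223.7]
tool_rot: [3.141, 0.004, 0.032]
force: [1.2, 0.1, 0.6]
width: -0.1
1.34 [614.  67. 226.] [-3.48 -0.12 -0.1 ]
1.21 [599.  67. 223.] [-4.95 -0.12  0.24]
1.07 [585.  66. 218.] [-6.35 -0.12  0.77]
0.94 [572.  66. 211.] [-7.68 -0.12  1.48]
0.8 [560.  65. 202.] [-8.89 -0.12  2.37]
0.67 [549.  65. 191.] [-9.98 -0.12  3.4 ]
0.54 [539.  65. 180.] [-10.92  -0.12   4.58]
0.4 [532.  64. 167.] [-11.69  -0.12   5.87]
0.27 [526.  64. 153.] [-12.28  -0.12   7.25]
0.13 [522.  64. 138.] [-12.69  -0.12   8.7 ]
0.0 [520.  64. 124.] [-12.89  -0.12  10.19]
```

View pics/side2.png

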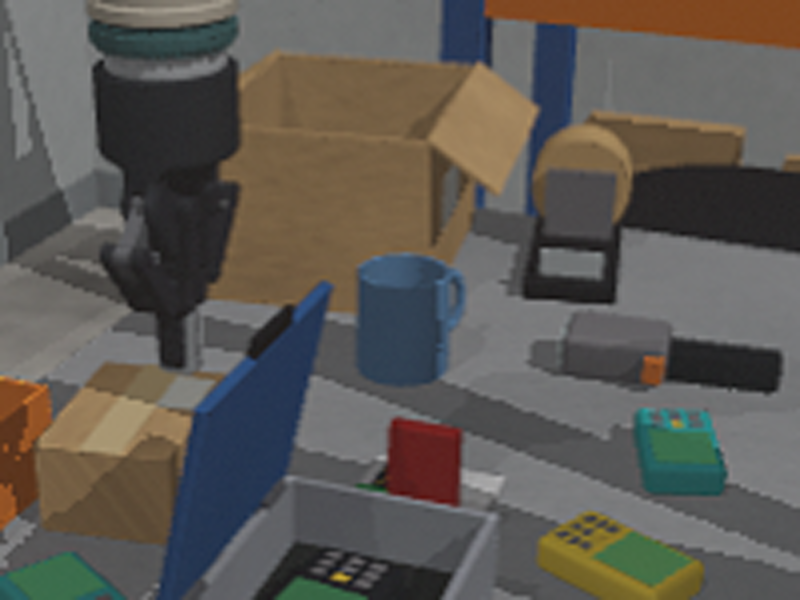

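The fingertips (crop 185,365) are clear behind the lid and above the carton. Next I'll push along the hinge arc.

```bash
python3 -m inch '{"travel":[[-1.7,0,0],[-3.4,0,0],[-4.2,0,0.1],[-5,0,0.3],[-5.7,0,0.5],[-6.4,0,0.8],[-7.1,0,1.1],[-7.8,0,1.5],[-8.4,0,1.9],[-8.9,0,2.4]],"twist":[0,0,0,0,0,0,0,0,0,0],"fingers":[0,0,0,0,0,0,0,0,0,0]}'
python3 - <<'E'
from h import *
crop(cam('side'),'side3.png',200,100,200,150,4)
b=np.load('fit.npy')
for th in np.linspace(.8,0,7):
    p=box2w(b[:3],lidpt(112,th,8))[0]+[11,0,25]; print(round(th,2),np.round(p),delta(p))
E
```

```text
clock: 3.68
eef_pos: [558.7, 64.0, 200.8]
tool_rot: [3.142, 0.001, 0.032]
force: [-0.1, -0.7, 1.2]
width: -0.1
0.8 [559.  65. 201.] [ 0.23 -0.12 -0.17]
0.67 [549.  65. 191.] [-0.85 -0.12  0.87]
0.53 [539.  65. 179.] [-1.77 -0.12  2.04]
0.4 [532.  64. 166.] [-2.54 -0.13  3.33]
0.27 [526.  64. 153.] [-3.12 -0.13  4.71]
0.13 [522.  64. 138.] [-3.52 -0.13  6.15]
0.0 [520.  64. 124.] [-3.72 -0.13  7.63]
```

View pics/side3.png

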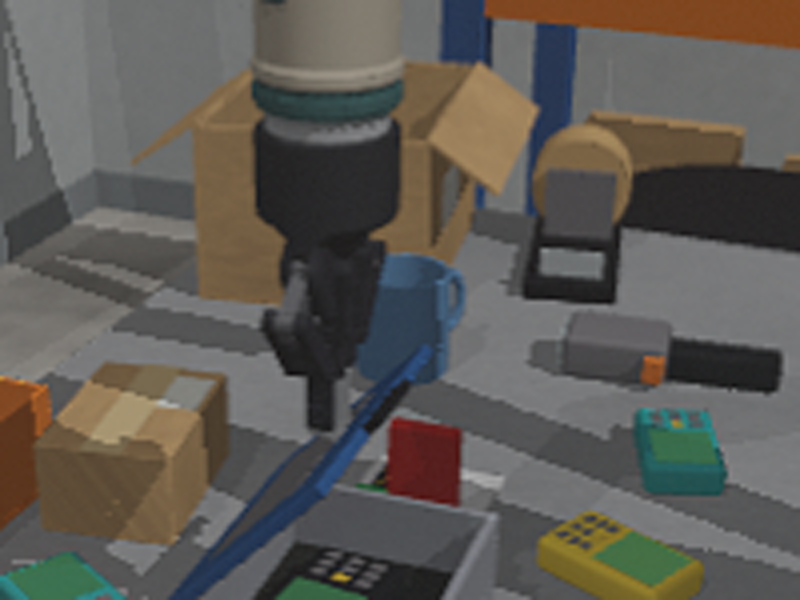

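The lid follows and is now at about 45°, with the tips on its outer face. I'll carry on down the arc.

```bash
python3 -m inch '{"travel":[[-0.8,0,0.8],[-1.5,0,1.5],[-2,0,2.3],[-2.4,0,3.1],[-2.8,0,3.9],[-3.1,0,4.7],[-3.4,0,5.5],[-3.6,0,6.3],[-3.7,0,6.9],[-3.7,0,7.4]],"twist":[0,0,0,0,0,0,0,0,0,0],"fingers":[0,0,0,0,0,0,0,0,0,0]}'
python3 -m inch '{"travel":[[0,0,0.2],[0,0,0.3],[0,0,0.4],[0,0,0.5],[0,0,0.5],[0,0,0.5],[0,0,0.5],[0,0,0.5],[0,0,0.5],[0,0,0.5]],"twist":[0,0,0,0,0,0,0,0,0,0],"fingers":[0,0,0,0,0,0,0,0,0,0]}'
```

```text
clock: 4.57
eef_pos: [522.2, 62.8, 126.4]
tool_rot: [3.141, 0.001, 0.032]
force: [-0.3, -0.5, 0.5]
width: 0.0
clock: 5.4
eef_pos: [522.8, 62.9, 123.5]
tool_rot: [-3.142, -0.001, 0.031]
force: [-3.0, 0.0, 9.6]
width: 0.1
```

```bash
python3 -m inch '{"travel":[[0,0,0.2],[0,0,0.3],[0,0,0.3],[0,0,0.3],[0,0,0.3],[0,0,0],[0,0,-3],[0,0,-6],[0,0,-9],[0,0,-10]],"twist":[0,0,0,0,0,0,0,0,0,0],"fingers":[0,0,0,0,0,0,0,0,0,0]}'
python3 - <<'E'
from h import *
T=cam('top')
crop(cam('side'),'side4.png',220,160,140,150,4)
crop(T,'top4.png',150,190,200,100,4)
b=np.load('fit.npy')
print(delta([*box2w(b[:3],[0,-160,200])[0]]))
E
```

```text
clock: 6.23
eef_pos: [525.2, 63.3, 226.6]
tool_rot: [-3.141, -0.008, 0.031]
force: [1.0, 0.6, 0.7]
width: 0.2
[ 2.63 15.87  2.46]
```

View pics/side4.png

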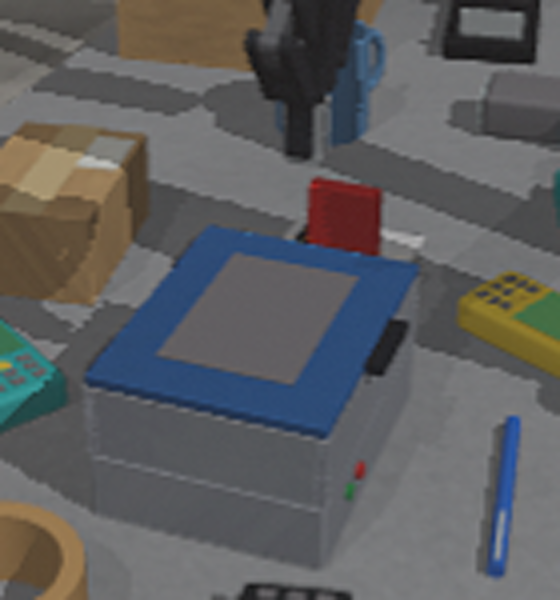

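View pics/top4.png

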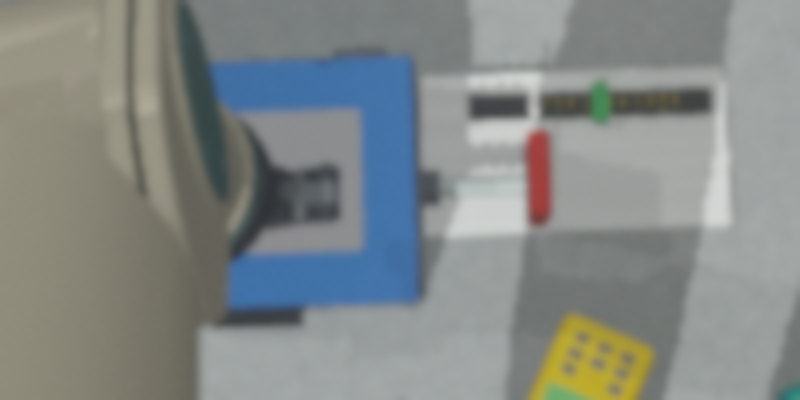

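Both views show the lid shut flush: its near edge lies on the rim at side crop (325,435). The grip and clip haven't moved. On to the grip.

```bash
python3 -m inch '{"travel":[[0.5,3,0],[1,6,0],[1.6,9,0],[2.2,12,0],[2.6,14.5,0],[2.6,15.9,0],[2.6,15.9,0],[2.6,15.9,1],[2.6,15.9,2],[2.6,15.9,2.5]],"twist":[0,0,0,0,0,0,0,0,0,0],"fingers":[1,3,5,6,6,6,6,6,6,6]}'
python3 - <<'E'
from h import *
T=cam('top')
crop(cam('side'),'side5.png',220,120,140,150,4)
b=np.load('fit.npy')
print(delta([*box2w(b[:3],[0,-160,91])[0]]),twist_to(b[2]))
E
```

```text
clock: 7.17
eef_pos: [552.5, -92.7, 195.2]
tool_rot: [-3.14, 0.003, 0.035]
force: [-0.4, 0.1, -0.5]
width: 60.0
[ 0.36  0.16 10.45] 0.13
```

View pics/side5.png

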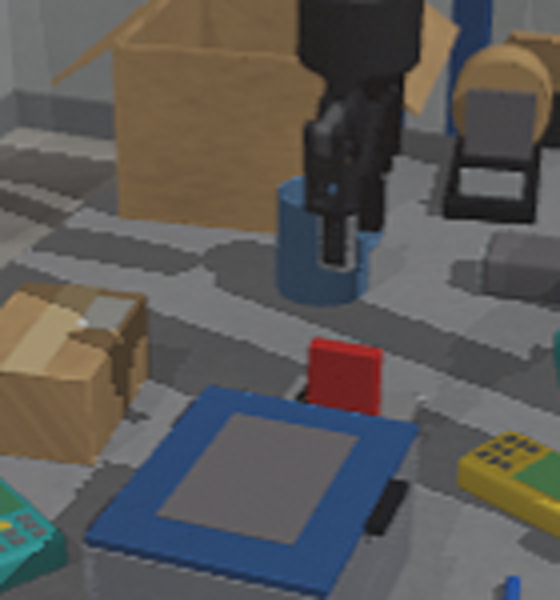

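The open gripper hangs over the grip (crop 345,375). Now I'll lower it and close the fingers.

```bash
python3 -m inch '{"travel":[[0.2,0.1,2],[0.2,0.1,4.5],[0.2,0.1,7],[0.2,0.1,9],[0.2,0.1,10.2],[0.2,0.1,10.4],[0.2,0.1,10.4],[0.2,0.1,10.4],[0.2,0.1,10.4],[0.2,0.1,10.4]],"twist":[0,0,0,0,0,0,0,0,0,0],"fingers":[6,6,6,6,6,6,6,6,6,6]}'
python3 - <<'E'
from h import *
b=np.load('fit.npy')
print(delta([*box2w(b[:3],[0,-160,91])[0]]),twist_to(b[2]))
E
python3 -m inch '{"travel":[[0,0,0],[0,0,0],[0,0,0],[0,0,0],[0,0,0],[0,0,0],[0,0,0],[0,0,0],[0,0,0],[0,0,0]],"twist":[0,0,0,0,0,0,0,0,0,0],"fingers":[4,3,2,1,0,0,0,0,0,0]}'
```

```text
clock: 8.1
eef_pos: [556.6, -96.3, 94.6]
tool_rot: [3.141, -0.002, 0.032]
force: [-0.7, 0.3, 0.2]
width: 59.7
[-0.08 -0.17  0.36] -0.02
clock: 8.93
eef_pos: [555.8, -94.2, 93.8]
tool_rot: [-3.14, -0.0, 0.034]
force: [-1.2, 4.4, 5.4]
width: 13.3
```

```bash
python3 -m inch '{"travel":[[0,0.4,0],[0,0.9,0],[0,1.4,0],[0,1.9,0],[0,2.4,0],[0,2.9,0],[0,3.3,0],[0,3.6,0],[0,3.9,0],[0,3.9,0]],"twist":[0,0,0,0,0,0,0,0,0,0],"fingers":[0,0,0,0,0,0,0,0,0,0]}'
python3 -m inch '{"travel":[[0,0,0],[0,0,0],[0,0,0],[0,0,0],[0,0,0],[0,0,0],[0,0,0],[0,0,0],[0,0,0],[0,0,0]],"twist":[0,0,0,0,0,0,0,0,0,0],"fingers":[0,0,0,0,0,0,0,0,0,0]}'
python3 - <<'E'
from h import *
T=cam('top'); S=cam('side')
crop(T,'top6.png',250,190,90,60,8)
crop(S,'side6.png',220,160,140,150,4)
E
```

```text
clock: 9.77
eef_pos: [557.2, -132.0, 93.8]
tool_rot: [-3.138, -0.0, 0.034]
force: [-1.2, 8.1, 6.4]
width: 13.2
clock: 10.6
eef_pos: [557.2, -131.3, 93.8]
tool_rot: [-3.138, -0.0, 0.035]
force: [-0.8, 8.4, 5.9]
width: 13.6
```

View pics/top6.png

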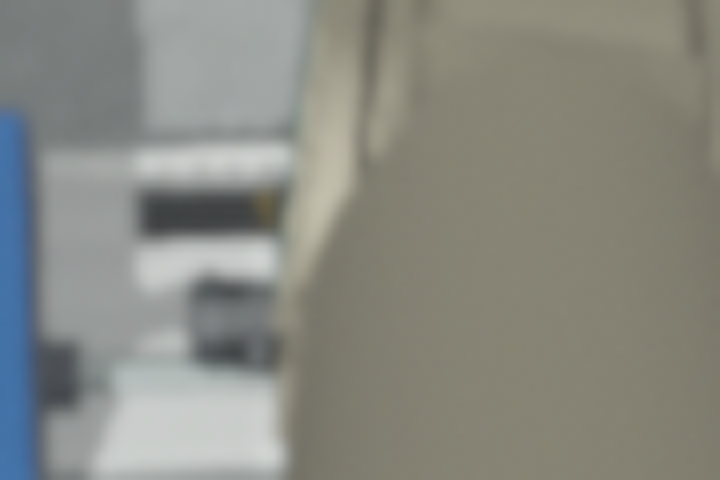

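View pics/side6.png

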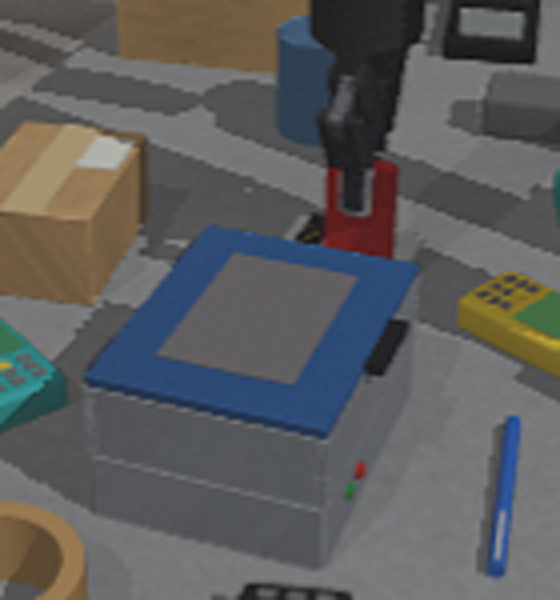

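The side view shows the grip held and drawn with the lid still shut. The arm hides both pointer and clip from the top camera, so I'll get the required draw from the earlier pictures and the actual draw from the red plate.

```bash
python3 - <<'E'
from h import *
T=cam('top');S=cam('side'); b=np.load('fit.npy')
f=cv2.imread('pics/top0.png').astype(float) # BGR
roi=f[205:228,294:308]; g=roi[:,:,1]-np.maximum(roi[:,:,0],roi[:,:,2]); g[g<15]=0
v,u=np.mgrid[205:228,294:308]; cu,cv_=(g*u).sum()/g.sum(),(g*v).sum()/g.sum(); print('green',cu,cv_)
def inbox(P): 
    c,s=np.cos(b[2]),np.sin(b[2]); d=P[:2]-b[:2]; return [c*d[0]+s*d[1],-s*d[0]+c*d[1]]
print('marker box',inbox(onplane(T,(cu,cv_),23)))
# needle: row profiles at rows of rail
for r in (214,215,216,217): print(r,f[r,276:296].mean(1).round().astype(int))
red=f[:,:,2]-np.maximum(f[:,:,0],f[:,:,1]); m=red[215:252,275:298].clip(0); m[m<30]=0
v,u=np.mgrid[215:252,275:298]; ru,rv=(m*u).sum()/m.sum(),(m*v).sum()/m.sum(); print('red',ru,rv,inbox(onplane(T,(ru,rv),105)),inbox(onplane(T,(ru,rv),95)))
print('pred pointer px',pix(T,box2w(b[:3],[50,-160,28])),'rows rail', pix(T,box2w(b[:3],[50,-190,16])))
print('pred edges red top',pix(T,box2w(b[:3],[[25,-160,105],[-25,-160,105]])))
E
```

```text
green 299.6912487708948 215.03441494591937
marker box [np.float64(49.03765489910638), np.float64(-199.39676681758402)]
214 [ 90  90  90  91  94 117 152 167 149 113  94  90  88  89  86  86  89  87
  85  86]
215 [ 73  74  74  75  78 106 145 162 142 104  85  80  79  82  81  80  83  82
  78  80]
216 [ 71  72  72  72  78 103 145 163 144 104  81  76  76  79  78  78  80  79
  76  80]
217 [ 72  72  73  73  78 104 149 170 151 107  79  74  75  77  77  76  77  76
  77  82]
red 284.221404264185 233.5405236474755 [np.float64(-3.1272595646514363), np.float64(-157.9158470618518)] [np.float64(-2.1661713831859073), np.float64(-158.18647530939742)]
pred pointer px [[283.6196008  214.81876373]] rows rail [[295.69497693 215.1499115 ]]
pred edges red top [[284.74717381 221.06355057]
 [285.46654884 243.25782915]]
```

```bash
python3 - <<'E'
from h import *
T=cam('top');S=cam('side'); b=np.load('fit.npy')
def inbox(P): 
    c,s=np.cos(b[2]),np.sin(b[2]); d=P[:2]-b[:2]; return np.round([c*d[0]+s*d[1],-s*d[0]+c*d[1]],2)
print('needle',inbox(onplane(T,(283.0,215.5),28)), 'tcp now',inbox(ctrl.read_state()['eef_pos']),'tcp at grasp',inbox(np.array([555.8,-94.2])))
print('side: marker top',pix(S,box2w(b[:3],[[50,-199,24],[37,-194,24],[63,-194,24]])),'needle',pix(S,box2w(b[:3],[50,-197,28])))
crop(S,'side7.png',280,185,60,45,12)
i=cv2.imread('pics/side0.png')[185:230,280:340]; cv2.imwrite('pics/side7b.png',cv2.resize(i,None,fx=12,fy=12,interpolation=cv2.INTER_CUBIC))
E
```

```text
needle [  48.37 -158.44] tcp now [   0.21 -196.75] tcp at grasp [ 5.000e-02 -1.596e+02]
side: marker top [[292.22624909 221.57481645]
 [295.93274284 223.21756738]
 [287.37532428 221.57052823]] needle [[292.01180034 220.69088331]]
```

View pics/side7.png

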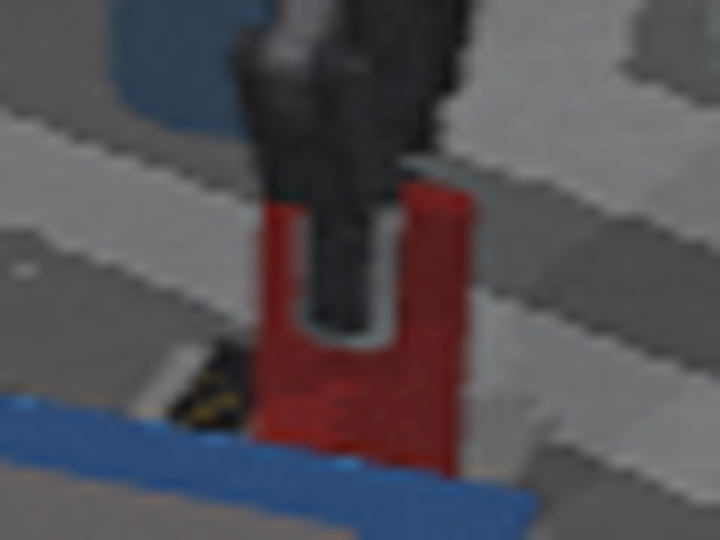

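View pics/side7b.png

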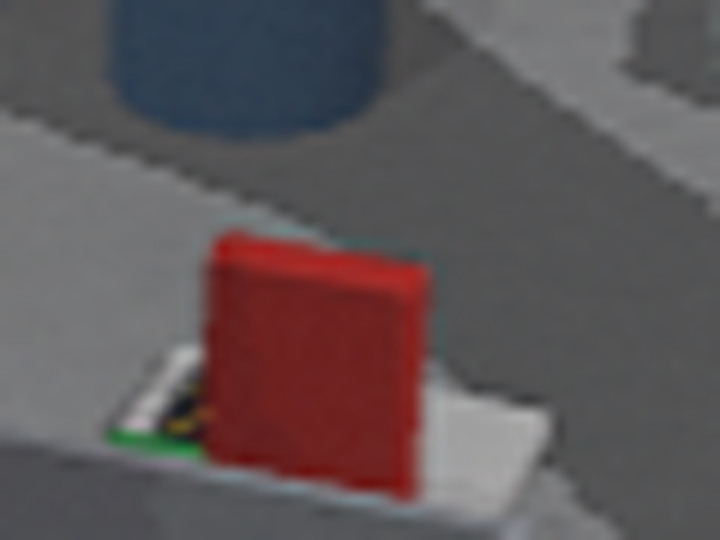

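```bash
python3 - <<'E'
from h import *
S=cam('side'); b=np.load('fit.npy')
for d in (0,35,37,39,41,43):
    print(d,np.round(pix(S,box2w(b[:3],[[-25,-160-d-7,105],[-25,-160-d+7,105],[25,-160-d+7,60]])),2).tolist())
A=cv2.imread('pics/side0.png').astype(float);B=S['frame'][:,:,::-1].astype(float)
def rd(f): return f[:,:,2]-np.maximum(f[:,:,0],f[:,:,1])
def col(f,u,v0,v1): # top edge row at half level
    c=rd(f)[v0:v1,u]; return c.round().astype(int)
ra,rb=rd(A),rd(B)
# right edge & left edge per row ; subpixel half crossing
def cross(p,lev,o): 
    i=np.where((p[:-1]-lev)*(p[1:]-lev)<0)[0]; return [round(o+k+(lev-p[k])/(p[k+1]-p[k]),2) for k in i]
print('right/left A',[cross(ra[v,290:325],35,290) for v in (210,213,216,219)])
print('right/left B',[cross(rb[v,290:325],35,290) for v in (203,206,214,217,219)])
print('top A',[(u,cross(ra[195:220,u],35,195)) for u in (311,312,313,314)])
print('top B',[(u,cross(rb[190:220,u],35,190)) for u in (315,316,317,318)])
print(ctrl.read_state()['eef_pos'])
E
```

```text
0 [[315.35, 205.8], [313.82, 208.12], [295.41, 219.66]]
35 [[319.03, 200.22], [317.58, 202.41], [299.55, 213.84]]
37 [[319.24, 199.91], [317.79, 202.1], [299.78, 213.51]]
39 [[319.44, 199.6], [318.0, 201.78], [300.01, 213.19]]
41 [[319.64, 199.3], [318.21, 201.47], [300.24, 212.87]]
43 [[319.84, 198.99], [318.42, 201.15], [300.47, 212.55]]
right/left A [[np.float64(296.77), np.float64(315.47)], [np.float64(296.55), np.float64(315.25)], [np.float64(296.5), np.float64(314.86)], [np.float64(314.74)]]
right/left B [[np.float64(301.45), np.float64(304.1), np.float64(313.38), np.float64(318.72)], [np.float64(301.24), np.float64(304.07), np.float64(313.08), np.float64(318.48)], [np.float64(300.71), np.float64(318.09)], [np.float64(300.71), np.float64(317.66)], [np.float64(300.46), np.float64(317.65)]]
top A [(311, [np.float64(205.56)]), (312, []), (313, [np.float64(206.2)]), (314, [np.float64(206.34)])]
top B [(315, [np.float64(199.73)]), (316, [np.float64(199.93)]), (317, [np.float64(200.28)]), (318, [np.float64(200.46), np.float64(216.2)])]
[ 557.17437003 -131.32114498   93.75928496]
```

The side-view red edge gives a draw of about 37.4 mm and the TCP gives 37.2 mm, so they agree. The top view puts the clip about 40.9 mm from the pointer's rest, leaving about 3.7 mm to go.

```bash
python3 -m inch '{"travel":[[0,0.2,0],[0,0.4,0],[0,0.4,0],[0,0.4,0],[0,0.4,0],[0,0.4,0],[0,0.4,0],[0,0.4,0],[0,0.4,0],[0,0.4,0]],"twist":[0,0,0,0,0,0,0,0,0,0],"fingers":[0,0,0,0,0,0,0,0,0,0]}'
python3 - <<'E'
from h import *
b=np.load('fit.npy')
def inbox(P): 
    c,s=np.cos(b[2]),np.sin(b[2]); d=P[:2]-b[:2]; return np.round([c*d[0]+s*d[1],-s*d[0]+c*d[1]],2)
print(inbox(ctrl.read_state()['eef_pos']))
S=cam('side');crop(S,'side8.png',220,160,140,150,4)
r=S['frame'].astype(float); rb=r[:,:,0]-np.maximum(r[:,:,1],r[:,:,2])
def cross(p,lev,o): 
    i=np.where((p[:-1]-lev)*(p[1:]-lev)<0)[0]; return [round(float(o+k+(lev-p[k])/(p[k+1]-p[k])),2) for k in i]
print('top',[(u,cross(rb[190:220,u],35,190)) for u in (315,316,317,318)])
E
```

```text
clock: 11.78
eef_pos: [557.3, -135.1, 93.8]
tool_rot: [-3.137, 0.0, 0.035]
force: [-0.4, 9.7, 6.3]
width: 13.3
[   0.27 -200.56]
top [(315, [199.4]), (316, [199.49]), (317, [199.52]), (318, [199.53])]
```

View pics/side8.png

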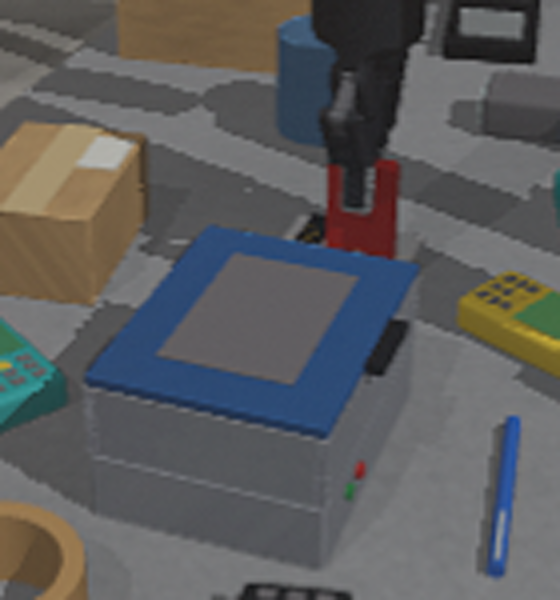

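```bash
python3 -c "
from cell import ctrl
print(ctrl.finish_job())"
```

```text
the job is handed in; nothing more can be done
None
```

I shut the lid first, then drew the pull to where I measured the marker clip. The job was handed in at about 12 s with the grip still held against its spring.

**Lid:** I pushed it down from behind along its hinge arc and pressed it home. The fingertips stopped where a fully shut lid should be (TCP height 123.5 mm, as computed), with about 10 N of force. Both cameras showed it lying flush on the rim.

**Pull:** The top picture taken before the draw put the clip about 40.9 mm beyond the pointer's rest.
- **Draw:** It was 41.0 mm by the TCP. The 9.7 N pull force fits the spring, which should give about 9.1 N there.
- **Camera check:** The red plate's edge in the side camera agreed with the TCP at the first stop (37.4 against 37.2 mm). After the last 4 mm I saved that edge reading but did not work it out, and it looked less clean.

**Not checked directly:** I could not see the pointer over the clip at the end, because the arm hid it from the top camera and the lid hid it from the side one. Placing the clip from the fitted box position instead gave 39.2 to 39.4 mm, up to 1.7 mm less. I trusted the top-picture measurement, since pointer and clip were measured in the same picture.

I did not touch the other things on the bench; those visible in the last side picture had not moved.

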